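Open out the arepa griddle

TASK

Open the round griddle out flat: press its red release button down so the hinged top leaf pops up, then push the leaf with your fingertips over its spine and all the way down until it lies flat on the other side, cooking face up. Only press and push, never pinch or grip the leaf; do not slam it down, and leave everything else on the counter where it stands. Finish with the hand clear.

Things in the scene. Friction and masses are not known exactly. Their poses are not given: they have to be found in the camera images.
- griddle: round cream griddle, fixed. Origin on the counter under the middle of the spine; x along the spine, y from the spine towards the base and red button, z up. Base: 212 mm across, centred at y +115 mm, its dark plate's top at 55 mm. The leaf's landing side is -y. Nothing of it reaches beyond 106 mm either way along x. A 75 mm wide, 36 mm tall button housing reaches from y 198 to 276 mm
- spine (a point): middle of the spine (hinge axis of the leaf), 56 mm above the counter; axes as the griddle's
- leaf (a joint): angle of the hinged upper leaf, rad: 0 closed on the base, 1.57 upright, 3.14 open flat on the -y side. Latched at the start. Once released, a spring pops it up to about 1.0 to 1.35 rad in about 2 s; then the stiff, damped hinge (friction 0.35 N m) holds it wherever it is left, and it needs a push of a few newtons near its rim all the way over and down
- leaf_edge (a point): middle of the leaf's outer edge, the end of a small steel tongue (40 mm wide, 6 mm thick), 225 mm from the spine; moves with the leaf. Its y points away from the spine along the leaf, its z out of the shell side (up when closed, down when flipped)
- leaf_centre (a point): centre of the leaf's cooking face, 115 mm from the spine; moves with the leaf. Axes as leaf_edge's. The cooking face lies in the plane of the spine axis: 56 mm above the counter when flipped flat
- leaf_plate: dark round cooking plate of the leaf, 200 mm across, 8 mm thick, its face down when closed and up when flipped; its origin is on the spine axis (the disc's centre lies 115 mm along its y)
- leaf_shell: cream outer shell of the leaf, 182 mm across, 23 mm thick, with three dark 24 mm feet on its outside, which stand over the counter when flipped; on top when closed; its origin is on the spine axis
- button (a joint): angle of the red release button, rad: 0 at rest, 0.30 fully pressed; the leaf comes free at about 0.2. It tips about a pivot on its spine side and springs back; fully pressed takes about 5 N downwards
- button_top (a point): middle of the red button's top, 260 mm from the spine along the griddle's +y, 60 mm above the counter at rest; the red pad is 46 mm (along x) by 42 mm; it goes down about 11 mm at this point. A steel catch 18 mm wide stands up to 71 mm above the counter, from 24 to 40 mm nearer the spine than this point
- pepper_mill: glass pepper mill with a dark wooden head, 58 mm across, 166 mm tall, standing; a bystander; origin at the middle of its underside
- measuring_cup: yellow plastic measuring cup, 80 mm across, 68 mm tall, with a side handle; a bystander; origin at the middle of its underside
- pitcher: small white ceramic pitcher, 92 mm across, 108 mm tall, with a handle; a bystander; origin at the middle of its underside
- reamer: wooden citrus reamer lying on its side, 140 mm long along its own x, 44 mm across; a bystander; origin at the middle of its underside
- oil_bottle: green glass bottle with a cork, 64 mm across, 220 mm tall; a bystander; origin at the middle of its underside
- spatula: spatula lying flat, about 270 mm long along its own x; a bystander; origin at the middle of its underside
- salt_bowl: terracotta bowl, 90 mm across, 45 mm tall; a bystander; origin at the middle of its underside

How it is judged:
By the outcome, as a careful person would: the job done as asked, in the order asked, and still so for the second after the job is handed in, with the robot touching nothing.
It also fails if it takes over 58 s, if anything falls off the work surface, if the arm or the gripper's body presses on something with over 40 N, if the wrist force passes 120 N, or if a joint passes its speed limit or range.

ROBOT

A 6-joint arm with a two-finger parallel gripper is mounted at the origin on the work surface. World frame = base frame: x ahead of the robot, y to its left, z up, the work surface at z = 0. Lengths are in m, angles in rad, forces in N, time in s.
With the tool pointing down it reaches from about 0.25 to 0.775 m from the base axis. Payload 4 kg.
Tool frame: the origin (TCP) lies at the very end of the fingers, on their centre line; the grasp point (between the pads) lies 19 mm behind it (robot.hold_point_z is the distance from the TCP to the grasp point, in m); z points along the fingers, y is the line along which they close (so a half turn about z gives the same grasp; the last joint's range is limited). The gripper opens to 94 mm and grips with 3 to 60 N. Pads are 16 mm wide; open, the fingers measure 119 mm over their backs; the gripper's body (75 mm by 177 mm) begins 78 mm behind the grasp point.
Start: joints at [-1.227, 0.087, 1.371, -0, 1.684, -0.103], TCP at [0.238, -0.496, 0.206] pointing down, gripper open.
Joint ranges: [-3.1, 3.1], [-0.76, 2.03], [0.27, 2.55], [-1.08, 4.22], [0.17, 2.65], [-2.57, 2.57]. Speed limits (rad/s): [2.79, 2.79, 3.14, 3.14, 3.14, 3.14].

INTERFACE

Orientations are given as [roll, pitch, yaw] about the fixed x, y, z axes, in that order (R = Rz(yaw) Ry(pitch) Rx(roll)).
In Python, from bench import robot gives the robot as it stands.
- The arm moves only by the tool carry_out, never from a script. Its argument "steps" is a list of rows, each a list of 3 entries, a list of its own where there are three numbers: the shift along the tool's x, y, z in m, then the turn about the tool's z in units of 10 degrees (1.0 is 10 degrees), then the closure, from -1 (fully open) to 1 (shut). In form: [[[tx, ty, tz], roll, jaw], ...]. A call has 1 to 10 rows; each row is the pose to reach, as a shift and turn from the pose commanded when the call began, along the tool's axes at that moment; what a row does not reach only later rows make up. A row lasts 1/8 s, in which the tool goes at most 62.5 mm and 10.7 degrees, less where a joint would pass 70% of its speed; a pose out of reach is approached as far as the arm can. A call with a gripper value outside its range is refused whole. The fingers move at their own pace and stop on an object; the grip force is fixed at half the most. Time passes only in rows, so rows that repeat a pose let the fingers close. It gives the time, the measured TCP pose, the force, the opening and the grip force at its end, in the units of the state.
- robot.get_obs(): the state, without advancing time (a new reading comes with each control period).
- robot.snapshot(name): name is "scene" or "side" or "wrist"; returns a dict with "image" (384x512x3 uint8, red, green, blue), "z_map" (384x512 float32, m along the optical axis (not along the pixel's ray), 0 where there is no reading), "mtx" (3x3 intrinsics, pixels), "R" (3x3) and "t" (3): a world point X has camera coordinates R X + t. Camera axes: x right, y down, z forward; pixel columns grow to the right and rows downward; lengths in m; the calibration is good to about 2 mm. A picture is of the moment at which its call begins.
- robot.close_job(): hands the job in; it is judged then, once.
The state is a dict: "time": time; "joint_positions": joint angles; "qvel": joint speeds; "joint_torque": joint torques, N m; "tool_pos": TCP position; "ee_rot": TCP orientation; "wrist_force": force on the tool from outside, world axes, zero at the start; "wrist_torque": the same for the moment, N m; "width": finger opening in m; "finger_force": force on a finger pad.
Only numpy, scipy, OpenCV 4.12 (cv2) and the standard library are available. Lean on these libraries where they do the work, as an engineer would, in place of code of your own. Each camera call takes 0.05 s, during which the arm holds its last target. There are 200 camera calls.

## Working session

There is one attempt and no reset: what is moved stays moved. The work goes in short steps, Python scripts to look and compute and a tool call to move; the robot and the scene stay as the last step left them, time stands still between calls to the robot, and variables do not carry over. Pictures are saved under pics/ and viewed, at most 10 in all, crops included, and the job is handed in when it is done.

Besides the shell and the picture viewer there is one more tool, called after "Call:" as name(argument=value, ...) on one line, values as JSON. carry_out: Moves the arm, as the interface text tells. Its arguments: {"type":"object","properties":{"steps":{"type":"array","items":{"type":"array"}}},"required":["steps"]}

```bash
mkdir -p pics
cat > h.py <<'E'
import numpy as np,cv2
from bench import robot
def snap(n,f=None):
    s=robot.snapshot(n)
    if f: cv2.imwrite('pics/'+f,s['image'][:,:,::-1])
    return s
def cloud(s):
    z=s['z_map'];v,u=np.mgrid[:z.shape[0],:z.shape[1]];K=s['mtx']
    c=np.stack([(u-K[0,2])/K[0,0]*z,(v-K[1,2])/K[1,1]*z,z],-1)
    P=(c-s['t'])@s['R']; P[z<=0]=np.nan
    return P
def red(s):
    h=cv2.cvtColor(s['image'],cv2.COLOR_RGB2HSV)
    return ((h[...,0]<6)|(h[...,0]>174))&(h[...,1]>170)&(h[...,2]>80)
E
python3 - <<'E'
from h import *
for n in('scene','side'):
    s=snap(n,n+'0.png');P=cloud(s);m=red(s)
    n_,l,st,c=cv2.connectedComponentsWithStats(m.astype('uint8'))
    for i in range(1,n_):
        if st[i,4]>30: print(n,st[i],c[i].round(),np.nanmedian(P[l==i],0).round(3),np.nanmax(P[l==i],0).round(3),np.nanmin(P[l==i],0).round(3))
    print('cam',(-s['R'].T@s['t']).round(2))
o=robot.get_obs();print(o['time'],o['tool_pos'],o['ee_rot'],o['width'],o['wrist_force'])
E
```

```text
scene [319 185  14  13 155] [325. 191.] [0.587 0.216 0.061] [0.608 0.237 0.066] [ 0.528  0.192 -0.   ]
cam [ 1.14 -0.11  1.16]
side [224 236  14  11 109] [231. 241.] [0.579 0.219 0.06 ] [0.601 0.24  0.065] [0.559 0.196 0.054]
cam [0.36 0.99 1.09]
0.1 [ 0.23746921 -0.49554858  0.20441919] [-3.13959921e+00 -2.16082810e-04  4.46809430e-01] 0.09381400351955797 [ 0.10993449  0.10002303 -0.40810237]
```

View pics/scene0.png

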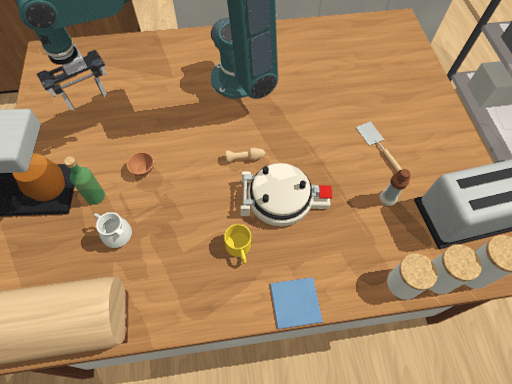

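View pics/side0.png

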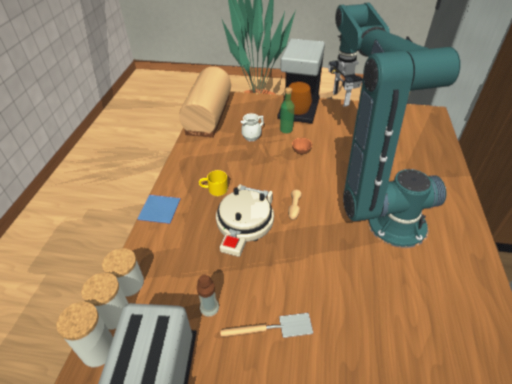

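Both views agree: the red button is at scene pixel (325,191) and side pixel (231,241). The spine posts are at scene (246,194), so the landing side is towards world -y, between the cup (238,240) and the reamer (245,155).

Run:
```python
from h import *
B=[];S=[]
for n in('scene','side'):
    s=snap(n);P=cloud(s);m=red(s);h=cv2.cvtColor(s['image'],cv2.COLOR_RGB2HSV)
    near=(abs(P[...,0]-.58)<.2)&(abs(P[...,1]-.08)<.25)
    q=P[m&near&(P[...,2]>.052)]; b=(q.max(0)+q.min(0))/2
    c=near&(h[...,1]<70)&(h[...,2]>150)&(P[...,2]>.076)&(P[...,2]<.1)
    k=P[c]
    (cx,cy),r=cv2.minEnclosingCircle(k[:,:2].astype('float32'))
    c2=near&(h[...,1]<70)&(h[...,2]>120)&(P[...,1]<0.0)&(P[...,2]>.03)
    w=P[c2];
    print(n,'btn',b.round(4),np.median(q,0).round(4),'shell',round(cx,4),round(cy,4),round(r,4),'spineparts',w.min(0).round(3),w.max(0).round(3),w.mean(0).round(3),len(w))
    d=np.array([b[0]-cx,b[1]-cy]);print(' dist',np.linalg.norm(d),'yaw of +y',np.degrees(np.arctan2(d[1],d[0])))
    ye=(abs(h[...,0].astype(int)-27)<5)&(h[...,1]>180)&near&(P[...,2]>.01)
    print(' cup',P[ye].min(0).round(3),P[ye].max(0).round(3))
    re=near&(P[...,2]>.015)&(P[...,0]<.47)&(P[...,2]<.06)
    if re.sum(): print(' reamer',P[re].min(0).round(3),P[re].max(0).round(3))
```

```text
scene btn [0.5858 0.215  0.0615] [0.5873 0.2149 0.0617] shell 0.564 0.0828 0.0996 spineparts [ 0.479 -0.06   0.03 ] [ 0.636 -0.     0.093] [ 0.564 -0.025  0.064] 489
 dist 0.134036822817468 yaw of +y 80.6461734103971
 cup [ 0.663 -0.121  0.01 ] [ 0.777 -0.045  0.075]
 reamer [ 0.38  -0.083  0.018] [0.409 0.053 0.048]
side btn [0.5802 0.2183 0.06  ] [0.5795 0.2184 0.0603] shell 0.5585 0.0751 0.0923 spineparts [ 0.474 -0.058  0.032] [ 0.606 -0.     0.089] [ 0.535 -0.026  0.064] 156
 dist 0.1448135128405328 yaw of +y 81.37175756984665
 cup [ 0.658 -0.125  0.01 ] [ 0.771 -0.037  0.074]
 reamer [ 0.38  -0.084  0.018] [0.47  0.128 0.059]
```

Call:
carry_out(steps=[[[0,0,-0.06],0,1],[[0.02,-0.016,-0.1],-0.5,1],[[0.06,-0.05,-0.1],-1.2,1],[[0.1,-0.08,-0.1],-2,1],[[0.14,-0.112,-0.1],-2.8,1],[[0.18,-0.144,-0.1],-3.6,1],[[0.22,-0.176,-0.1],-4.4,1],[[0.26,-0.208,-0.1],-5.2,1],[[0.3,-0.24,-0.1],-5.57,1],[[0.34,-0.272,-0.1],-5.57,1]])

```text
time: 1.45
tool_pos: [0.4271, -0.1022, 0.3054]
ee_rot: [3.141, 0.0, 1.419]
wrist_force: [0.5, -0.1, -0.1]
width: 0.001
finger_force: 0.0
```

```bash
cat >> h.py <<'E'
from scipy.spatial.transform import Rotation as Ro
D=np.array([np.cos(1.419),np.sin(1.419)]);BT=np.array([.583,.217]);SP=BT-.26*D;X=np.array([D[1],-D[0]])
def to(gx,gy,z,yaw=1.419):
    o=robot.get_obs();R=Ro.from_euler('xyz',o['ee_rot']).as_matrix();p=o['tool_pos']
    g=p[:2]-SP;print('t',round(o['time'],2),'pos',p.round(4),'rpy',o['ee_rot'].round(3),'griddle xy',(g@X).round(4),(g@D).round(4),'w',round(o['width'],3),'F',o['wrist_force'].round(1),'q',o['joint_positions'].round(2))
    w=np.r_[SP+gx*X+gy*D,z]
    print('shift',(R.T@(w-p)).round(4),'turn10',round(np.degrees(-(yaw-o['ee_rot'][2]))/10,2))
E
python3 -c "
from h import *
to(0,.268,.2)"
```

```text
t 1.45 pos [ 0.4271 -0.1022  0.3054] rpy [3.141 0.    1.419] griddle xy -0.1058 -0.0791 w 0.001 F [ 0.5 -0.1 -0.1] q [-0.36 -0.16  1.41 -0.    1.89 -0.21]
shift [0.3471 0.1059 0.1053] turn10 0.0
```

Call:
carry_out(steps=[[[0.04,0.012,0],0,1],[[0.08,0.024,0],0,1],[[0.12,0.036,0],0,1],[[0.17,0.05,0],0,1],[[0.22,0.065,0],0,1],[[0.27,0.08,0],0,1],[[0.31,0.095,0],0,1],[[0.347,0.106,0.03],0,1],[[0.347,0.106,0.08],0,1],[[0.347,0.106,0.12],0,1]])

```text
time: 2.7
tool_pos: [0.5835, 0.2237, 0.1825]
ee_rot: [-3.139, 0.001, 1.42]
wrist_force: [0.2, -0.4, 0.3]
width: 0.0006
finger_force: 0.0
```

```bash
python3 -c "
from h import *
to(0,.268,.065)
s=snap('wrist','w1.png');P=cloud(s);m=red(s)&(P[...,2]>.04)
q=P[m];print(m.sum(),((q.max(0)+q.min(0))/2).round(4),np.median(q,0).round(4),(q.max(0)-q.min(0)).round(3),cv2.minAreaRect(q[:,:2].astype('float32')*1000))"
```

```text
t 2.7 pos [0.5835 0.2237 0.1825] rpy [-3.139e+00  1.000e-03  1.420e+00] griddle xy -0.0006 0.2667 w 0.001 F [ 0.2 -0.4  0.3] q [ 0.28  0.26  1.21 -0.    1.67  0.43]
shift [0.0014 0.0008 0.1175] turn10 0.01
1435 [0.5818 0.2161 0.0587] [0.5823 0.2175 0.0596] [0.048 0.047 0.007] ((582.3989868164062, 216.416015625), (41.349674224853516, 44.0458869934082), 80.19391632080078)
```

View pics/w1.png

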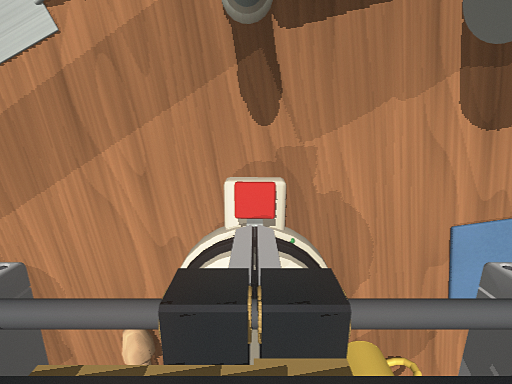

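The wrist view shows the red pad at pixel (255,200), straight ahead of the closed fingertips. It confirms the button position to about 1 mm, so I'll press.

Call:
carry_out(steps=[[[0.001,0,0.05],0,1],[[0.001,0,0.09],0,1],[[0.001,0,0.11],0,1],[[0.001,0,0.117],0,1],[[0.001,0,0.122],0,1],[[0.001,0,0.127],0,1],[[0.001,0,0.13],0,1],[[0.001,0,0.133],0,1],[[0.001,0,0.133],0,1]])

```text
time: 3.88
tool_pos: [0.5859, 0.2267, 0.0554]
ee_rot: [3.137, -0.006, 1.42]
wrist_force: [0.4, 4.1, 4.4]
width: 0.0004
finger_force: 2.6
```

```bash
python3 -c "
from h import *
to(0,.268,.15)
s=snap('scene','s1.png');P=cloud(s);g=(P[...,:2]-SP)
gx=g@X;gy=g@D;m=(abs(gx)<.1)&(gy>-.1)&(gy<.2)&(P[...,2]>.1)
print(m.sum())
if m.sum(): print(np.c_[gx[m],gy[m],P[m][:,2]][np.argsort(-P[m][:,2])[:5]].round(3))"
```

```text
t 3.88 pos [0.5859 0.2267 0.0554] rpy [ 3.137 -0.006  1.42 ] griddle xy 0.0014 0.2701 w 0.0 F [0.4 4.1 4.4] q [0.28 0.32 1.39 0.   1.42 0.43]
shift [-0.0015 -0.001  -0.0946] turn10 0.0
814
[[-0.098  0.162  0.468]
 [-0.095  0.165  0.468]
 [-0.092  0.165  0.468]
 [-0.098  0.172  0.468]
 [-0.089  0.167  0.468]]
```

Call:
carry_out(steps=[[[-0.002,0,0.003],0,1],[[-0.002,0,0.005],0,1],[[-0.002,0,0.007],0,1],[[-0.002,0,0.009],0,1],[[-0.002,0,0.009],0,1]])

```text
time: 4.55
tool_pos: [0.5864, 0.2266, 0.0483]
ee_rot: [3.135, -0.01, 1.42]
wrist_force: [-1.3, 8.8, 10.2]
width: 0.0008
finger_force: 6.2
```

```bash
python3 -c "
from h import *
to(0,.268,.15)
s=snap('side','s1.png')"
```

```text
t 4.55 pos [0.5864 0.2266 0.0483] rpy [ 3.135 -0.01   1.42 ] griddle xy 0.0019 0.27 w 0.001 F [-1.3  8.8 10.2] q [0.28 0.33 1.4  0.01 1.4  0.42]
shift [-0.001  -0.0012 -0.1017] turn10 0.01
```

View pics/s1.png

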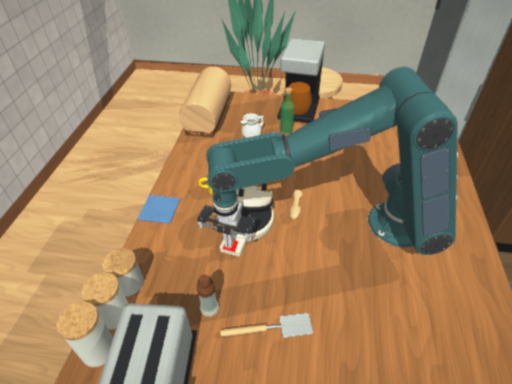

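The leaf has come free: its dark face is showing at about (258,215). Next I rise straight off the button, moving slightly away from the leaf.

Call:
carry_out(steps=[[[0,0,0],0,1],[[0,0,0],0,1],[[0.003,0,-0.01],0,1],[[0.006,0,-0.03],0,1],[[0.015,0,-0.06],0,1],[[0.025,0,-0.09],0,1],[[0.03,0,-0.12],0,1],[[0.03,0,-0.14],0,1],[[0.03,0,-0.14],0,1],[[0.03,0,-0.14],0,1]])

```text
time: 5.85
tool_pos: [0.5878, 0.2512, 0.1819]
ee_rot: [-3.139, 0.002, 1.419]
wrist_force: [-0.2, 0.2, -0.6]
width: 0.0003
finger_force: 0.0
```

```bash
cat >> h.py <<'E'
def leaf(n='side'):
    s=robot.snapshot(n);P=cloud(s);g=P[...,:2]-SP;gx=g@X;gy=g@D;z=P[...,2]
    i=s['image'].astype(int)
    m=(abs(gx)<.1)&(abs(gy)<.215)&(z>.045)&(np.hypot(gy,z-.056)<.24)&(np.hypot(gy,z-.056)>.1)
    a=np.arctan2(z[m]-.056,gy[m]);r=np.hypot(gy[m],z[m]-.056)
    h,e=np.histogram(a,np.arange(-.1,3.4,.1));print(n,'hist',[(round(e[k],1),int(h[k])) for k in range(len(h)) if h[k]>15])
    t=r>.19
    if t.sum(): print(' far pts',np.percentile(a[t],[5,25,50,75,95]).round(2),r.max().round(3))
E
python3 -c "
from h import *
to(0,.2,.2);leaf('side');leaf('scene');snap('wrist','w2.png')"
```

```text
t 5.85 pos [0.5878 0.2512 0.1819] rpy [-3.139e+00  2.000e-03  1.419e+00] griddle xy -0.0004 0.2945 w 0.0 F [-0.2  0.2 -0.6] q [ 0.32  0.29  1.18 -0.    1.67  0.47]
shift [-0.0946  0.0004 -0.0179] turn10 -0.0
side hist [(np.float64(-0.1), 623), (np.float64(0.0), 286), (np.float64(0.9), 262), (np.float64(1.0), 203), (np.float64(1.1), 81), (np.float64(1.2), 24)]
 far pts [-0.04 -0.01  0.99  1.07  1.19] 0.232
scene hist [(np.float64(-0.1), 571), (np.float64(0.0), 918), (np.float64(1.0), 514), (np.float64(1.1), 624), (np.float64(1.2), 490), (np.float64(1.3), 26)]
 far pts [-0.02  0.01  1.03  1.11  1.19] 0.23
```

View pics/w2.png

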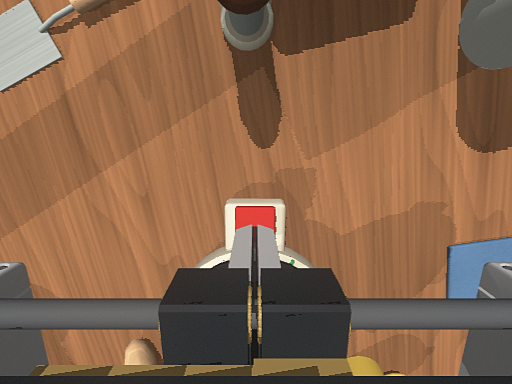

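The leaf stands at about 1.05 rad and the button has sprung back, with the red pad at pixel (255,215). I'll bring the fingertips behind the leaf's rim.

Call:
carry_out(steps=[[[0,0,-0.02],0,1],[[-0.02,0,-0.035],0,1],[[-0.04,0,-0.038],0,1],[[-0.06,0,-0.038],0,1],[[-0.08,0,-0.038],0,1],[[-0.1,0,-0.038],0,1],[[-0.115,0,-0.038],0,1],[[-0.13,0,-0.038],0,1],[[-0.14,0,-0.038],0,1],[[-0.145,0,-0.038],0,1]])

```text
time: 7.25
tool_pos: [0.5664, 0.108, 0.2215]
ee_rot: [3.141, -0.0, 1.419]
wrist_force: [0.6, -0.1, 0.1]
width: 0.0007
finger_force: 0.0
```

```bash
python3 -c "
from h import *
to(0,.07,.245);leaf('side');leaf('scene')"
```

```text
t 7.25 pos [0.5664 0.108  0.2215] rpy [ 3.141 -0.     1.419] griddle xy 0.0001 0.1497 w 0.001 F [ 0.6 -0.1  0.1] q [0.09 0.14 1.28 0.   1.72 0.24]
shift [-0.0797 -0.0001 -0.0235] turn10 -0.0
side hist [(np.float64(-0.1), 772), (np.float64(0.0), 438), (np.float64(0.8), 20), (np.float64(1.2), 432), (np.float64(1.3), 36)]
 far pts [-0.05 -0.02 -0.01  0.01  1.23] 0.239
scene hist [(np.float64(-0.1), 648), (np.float64(0.0), 1014), (np.float64(1.2), 361), (np.float64(1.3), 446), (np.float64(1.4), 385), (np.float64(1.5), 81)]
 far pts [-0.02  0.01  1.27  1.34  1.43] 0.231
```

Call:
carry_out(steps=[[[-0.02,0,-0.012],0,1],[[-0.04,0,-0.02],0,1],[[-0.055,0,-0.024],0,1],[[-0.065,0,-0.025],0,1],[[-0.073,0,-0.027],0,1],[[-0.081,0,-0.029],0,1],[[-0.09,0,-0.031],0,1],[[-0.099,0,-0.033],0,1],[[-0.108,0,-0.034],0,1],[[-0.117,0,-0.035],0,1]])

```text
time: 8.6
tool_pos: [0.5487, -0.0077, 0.2566]
ee_rot: [3.141, 0.0, 1.419]
wrist_force: [-0.4, 0.0, -0.1]
width: 0.0003
finger_force: 0.2
```

```bash
python3 -c "
from h import *
to(0,-.037,.251);leaf('side');leaf('scene')"
```

```text
t 8.6 pos [ 0.5487 -0.0077  0.2566] rpy [3.141 0.    1.419] griddle xy 0.0001 0.0327 w 0.0 F [-0.4  0.  -0.1] q [-0.12  0.08  1.28 -0.    1.78  0.03]
shift [-0.0697 -0.0001  0.0056] turn10 0.0
side hist [(np.float64(-0.1), 793), (np.float64(0.0), 419), (np.float64(1.3), 47), (np.float64(1.4), 966), (np.float64(1.5), 54)]
 far pts [-0.04 -0.01  1.37  1.47  1.56] 0.24
scene hist [(np.float64(-0.1), 636), (np.float64(0.0), 1045), (np.float64(1.4), 71), (np.float64(1.5), 282), (np.float64(1.6), 225), (np.float64(1.7), 62)]
 far pts [-0.03  0.    1.48  1.59  1.7 ] 0.215
```

Call:
carry_out(steps=[[[-0.01,0,0],0,1],[[-0.02,0,0],0,1],[[-0.03,0,0],0,1],[[-0.04,0,0.001],0,1],[[-0.05,0,0.002],0,1],[[-0.06,0,0.003],0,1],[[-0.07,0,0.006],0,1],[[-0.079,0,0.009],0,1],[[-0.087,0,0.012],0,1],[[-0.095,0,0.015],0,1]])

```text
time: 9.95
tool_pos: [0.5343, -0.1016, 0.2413]
ee_rot: [3.142, 0.0, 1.419]
wrist_force: [-0.1, 1.3, 0.0]
width: 0.0005
finger_force: 0.3
```

```bash
python3 -c "
from h import *
to(0,-.11,.218);leaf('side');leaf('scene')"
```

```text
t 9.95 pos [ 0.5343 -0.1016  0.2413] rpy [3.142 0.    1.419] griddle xy 0.0 -0.0623 w 0.0 F [-0.1  1.3  0. ] q [-0.29  0.07  1.32 -0.    1.75 -0.14]
shift [-0.0477 -0.      0.0233] turn10 -0.0
side hist [(np.float64(-0.1), 829), (np.float64(0.0), 386), (np.float64(1.8), 92), (np.float64(1.9), 1195)]
 far pts [-0.04 -0.01  1.79  1.93  1.96] 0.24
scene hist [(np.float64(-0.1), 673), (np.float64(0.0), 1002), (np.float64(1.9), 602), (np.float64(2.0), 148), (np.float64(2.1), 32)]
 far pts [-0.03 -0.    0.01  1.96  2.06] 0.214
```

Call:
carry_out(steps=[[[-0.009,0,0.002],0,1],[[-0.018,0,0.006],0,1],[[-0.027,0,0.011],0,1],[[-0.036,0,0.016],0,1],[[-0.045,0,0.022],0,1],[[-0.053,0,0.028],0,1],[[-0.061,0,0.035],0,1],[[-0.068,0,0.042],0,1],[[-0.075,0,0.049],0,1],[[-0.082,0,0.057],0,1]])

```text
time: 11.3
tool_pos: [0.5219, -0.1827, 0.1842]
ee_rot: [3.141, 0.0, 1.419]
wrist_force: [-0.4, 0.5, 1.0]
width: 0.0009
finger_force: 0.6
```

```bash
python3 -c "
from h import *
to(0,-.18,.123);leaf('side');leaf('scene')"
```

```text
t 11.3 pos [ 0.5219 -0.1827  0.1842] rpy [3.141 0.    1.419] griddle xy 0.0001 -0.1443 w 0.001 F [-0.4  0.5  1. ] q [-0.44  0.1   1.4  -0.    1.64 -0.29]
shift [-0.0357 -0.0001  0.0612] turn10 -0.0
side hist [(np.float64(-0.1), 827), (np.float64(0.0), 387), (np.float64(2.1), 20), (np.float64(2.2), 50), (np.float64(2.3), 64), (np.float64(2.4), 1123)]
 far pts [-0.04 -0.01  2.18  2.43  2.46] 0.24
scene hist [(np.float64(-0.1), 629), (np.float64(0.0), 1045), (np.float64(2.4), 1302), (np.float64(2.5), 29)]
 far pts [-0.03 -0.01  0.01  2.43  2.47] 0.215
```

Call:
carry_out(steps=[[[-0.006,0,0.006],0,1],[[-0.011,0,0.013],0,1],[[-0.015,0,0.02],0,1],[[-0.019,0,0.027],0,1],[[-0.023,0,0.034],0,1],[[-0.026,0,0.041],0,1],[[-0.029,0,0.048],0,1],[[-0.032,0,0.055],0,1],[[-0.035,0,0.062],0,1],[[-0.037,0,0.069],0,1]])

```text
time: 12.65
tool_pos: [0.5164, -0.219, 0.115]
ee_rot: [3.142, 0.0, 1.419]
wrist_force: [-0.1, -0.3, 2.3]
width: 0.0
finger_force: 0.8
```

```bash
python3 -c "
from h import *
to(0,-.2,.056);leaf('side');leaf('scene')"
```

```text
t 12.65 pos [ 0.5164 -0.219   0.115 ] rpy [3.142 0.    1.419] griddle xy 0.0 -0.181 w 0.0 F [-0.1 -0.3  2.3] q [-0.5   0.15  1.49 -0.    1.51 -0.35]
shift [-0.0189 -0.      0.059 ] turn10 -0.0
side hist [(np.float64(-0.1), 830), (np.float64(0.0), 396), (np.float64(2.2), 112), (np.float64(2.3), 54), (np.float64(2.4), 28), (np.float64(2.5), 32), (np.float64(2.6), 32), (np.float64(2.7), 50), (np.float64(2.8), 886)]
 far pts [-0.04 -0.    2.28  2.52  2.85] 0.24
scene hist [(np.float64(-0.1), 625), (np.float64(0.0), 1055), (np.float64(2.2), 142), (np.float64(2.3), 44), (np.float64(2.7), 34), (np.float64(2.8), 1396)]
 far pts [-0.03  0.    2.24  2.3   2.84] 0.24
```

Call:
carry_out(steps=[[[-0.003,0,0.007],0,1],[[-0.006,0,0.014],0,1],[[-0.008,0,0.021],0,1],[[-0.01,0,0.028],0,1],[[-0.012,0,0.035],0,1],[[-0.013,0,0.041],0,1],[[-0.014,0,0.046],0,1],[[-0.014,0,0.051],0,1],[[-0.014,0,0.055],0,1],[[-0.014,0,0.058],0,1]])

```text
time: 14.0
tool_pos: [0.5142, -0.233, 0.0574]
ee_rot: [-3.142, 0.001, 1.419]
wrist_force: [0.1, 0.1, 0.9]
width: 0.0006
finger_force: 1.1
```

```bash
python3 -c "
from h import *
to(0,-.195,.056);leaf('side');leaf('scene')"
```

```text
t 14.0 pos [ 0.5142 -0.233   0.0574] rpy [-3.142e+00  1.000e-03  1.419e+00] griddle xy 0.0 -0.1952 w 0.001 F [0.1 0.1 0.9] q [-0.53  0.19  1.55 -0.    1.4  -0.37]
shift [ 0.0002 -0.      0.0014] turn10 -0.0
side hist [(np.float64(-0.1), 827), (np.float64(0.0), 372), (np.float64(2.3), 24), (np.float64(2.4), 259), (np.float64(2.5), 172), (np.float64(2.7), 21), (np.float64(2.8), 27), (np.float64(2.9), 26), (np.float64(3.0), 47), (np.float64(3.1), 471)]
 far pts [-0.04  0.    2.47  2.53  3.03] 0.24
scene hist [(np.float64(-0.1), 630), (np.float64(0.0), 1046), (np.float64(2.4), 286), (np.float64(2.5), 186), (np.float64(2.6), 53), (np.float64(3.0), 84), (np.float64(3.1), 1113)]
 far pts [-0.02  0.01  2.46  2.52  2.69] 0.24
```

Nearly flat. I'll press gently until the stop resists.

Call:
carry_out(steps=[[[0,0,0.002],0,1],[[0,0,0.004],0,1],[[0,0,0.006],0,1],[[0,0,0.008],0,1],[[0,0,0.008],0,1],[[0,0,0.008],0,1]])

```text
time: 14.85
tool_pos: [0.5143, -0.2328, 0.0558]
ee_rot: [3.14, 0.002, 1.419]
wrist_force: [-10.4, 4.8, 25.5]
width: 0.0004
finger_force: 12.6
```

The leaf is against its stop: 25 N at 56 mm. Lifting clear.

Call:
carry_out(steps=[[[0,0,-0.006],0,1],[[0,0,-0.015],0,1],[[0,0,-0.03],0,1],[[0,0,-0.06],0,1],[[0,0,-0.1],0,1],[[0,0,-0.14],0,1],[[0,0,-0.18],0,1],[[0,0,-0.22],0,1],[[-0.03,0,-0.25],0,1],[[-0.03,0,-0.25],0,1]])

```text
time: 16.1
tool_pos: [0.5104, -0.264, 0.3027]
ee_rot: [3.136, 0.003, 1.417]
wrist_force: [0.5, 0.3, -0.1]
width: 0.0003
finger_force: 0.0
```

```bash
python3 -c "
from h import *
to(0,-.195,.3)
for n in ('scene','side'):
    s=snap(n,'f_'+n+'.png');P=cloud(s);g=P[...,:2]-SP;gx=g@X;gy=g@D;z=P[...,2]
    m=(np.hypot(gx,gy+.115)<.08)&(z<.15)&(z>.02)
    c=np.polyfit(gy[m],z[m],1);print(n,m.sum(),'z med',np.median(z[m]),'slope',c)
    h=cv2.cvtColor(s['image'],cv2.COLOR_RGB2HSV);near=(abs(P[...,0]-.58)<.2)&(abs(P[...,1]-.08)<.25)
    ye=(abs(h[...,0].astype(int)-27)<5)&(h[...,1]>180)&near&(z>.01)
    print(' cup',P[ye].min(0).round(3),P[ye].max(0).round(3))"
```

```text
t 16.1 pos [ 0.5104 -0.264   0.3027] rpy [3.136e+00 3.000e-03 1.417e+00] griddle xy 0.0009 -0.2264 w 0.0 F [ 0.5  0.3 -0.1] q [-0.58  0.14  1.12 -0.    1.87 -0.42]
shift [ 0.0314 -0.001   0.0026] turn10 -0.01
scene 1728 z med 0.057914532305058594 slope [-0.0009959   0.05778077]
 cup [ 0.663 -0.121  0.01 ] [ 0.776 -0.046  0.074]
side 805 z med 0.05638055175838396 slope [-0.00301478  0.05607559]
 cup [ 0.658 -0.125  0.01 ] [ 0.772 -0.039  0.074]
```

View pics/f_scene.png

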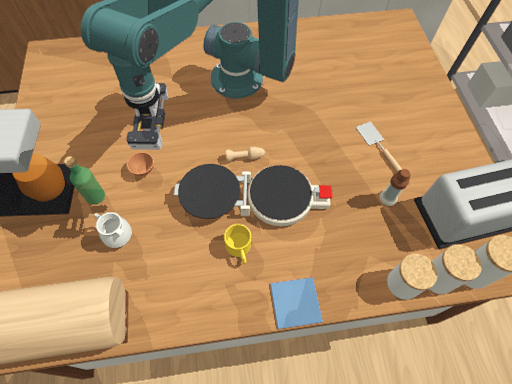

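The final scene view shows the leaf flat and face up at pixel (210,190). The slope is about 0 and the face height about 56–58 mm. The bystanders are where they were and the hand is clear.

```bash
python3 -c "
from bench import robot
print(robot.close_job())"
```

```text
the job is handed in; nothing more can be done
None
```

The griddle is open: the button released the leaf, the fingertips pushed it over, and it lies flat with its cooking face up. Nothing else moved, the hand is clear, and the job was handed in at about 16 s.

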